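Close the board case: break its lid stay, then lower the lid

ROBOT

A 6-joint arm with a two-finger parallel gripper is mounted at the origin on a cart in front of the work surface, level with it; the furniture and walls round the work are solid. World frame = base frame: x ahead of the robot, y to its left, z up, the work surface at z = 0. Lengths are in mm, angles in rad, forces in N, time in s.
With the tool pointing down it reaches from about 225 to 725 mm from the base axis. Payload 3.1 kg.
Tool frame: the origin (TCP) lies between the finger pads; the fingertips stand tip_reach ahead of it and the grasp point (between the pads) lies 3 mm ahead of it (tip_reach is the distance from the TCP to the fingertips, in mm); z points along the fingers, y is the direction in which the jaws open and shut (so a half turn about z gives the same grasp; the last joint's range is limited). The gripper opens to 85 mm and grips with 20 to 120 N. Pads are 22 mm wide; open, the fingers measure 114 mm over their backs; the gripper's body (76 mm by 85 mm) begins 54 mm behind the grasp point. The pads swing forward as they close: fully open they stand 13 mm farther back than shut.
Start: joints at [-1.463, 0.048, 0.099, 1.622, 0, 1.443], TCP at [122.636, -510.468, 253.312] pointing down, gripper open.
Joint ranges: [-2.91, 2.91], [-0.99, 1.94], [-1.21, 1.42], [-2.12, 2.29], [-1.49, 1.47], [-3.14, 3.14]. Speed limits (rad/s): [2.79, 2.79, 3.14, 3.14, 3.14, 3.14].

INTERFACE

Orientations are given as a unit quaternion [w, x, y, z].
In Python, from workcell import * gives the robot as it stands. The module is installed in compiled form; this text tells all that it offers.
- The arm moves only by the tool jog_arm, never from a script. Its arguments are lists of equal length, an entry for each row: "turn": the turn, a rotation vector about the tool's x, y, z in rad, a list of three; "linear": the shift along the tool's x, y, z in mm, a list of three; "grip": the closure, from -1 (fully open) to 1 (shut). In form: {"turn": [[ax, ay, az], ...], "linear": [[dx, dy, dz], ...], "grip": [grip, ...]}. A call has exactly 5 rows; each row is the pose to reach, as a shift and turn from the pose commanded when the call began, along the tool's axes at that moment; what a row does not reach only later rows make up. A row lasts 1/8 s, in which the tool goes at most 62.5 mm and 10.7 degrees, less where a joint would pass 70% of its speed; a pose out of reach is approached as far as the arm can. A call with a gripper value outside its range is refused whole. The fingers move at their own pace and stop on an object; "force" is the grip in N (left out, the last holds). Time passes only in rows, so rows that repeat a pose let the fingers close, or fill a call up. It gives the time, the measured TCP pose, the force and the opening at its end, in the units of the state.
- get_state(): the state, without advancing time (a new reading comes with each control period).
- read_camera(name): name is "scene" or "side" or "wrist"; returns a dict with "frame" (480x640x3 uint8, red, green, blue), "range_z" (480x640 float32, mm along the optical axis (not along the pixel's ray), 0 where there is no reading), "K" (3x3 intrinsics, pixels), "camera_from_world" (4x4, takes a point from world to camera coordinates). Camera axes: x right, y up, looking along -z (the intrinsics and any distortion apply to the point x, -y, -z); pixel columns grow to the right and rows downward; lengths in mm; the calibration is good to about 2 mm. A picture is of the moment at which its call begins.
- job_done(): hands the job in, once; it reports no verdict.
The state is a dict: "time": time; "joint_pos": joint angles; "qd": joint speeds; "tau": joint torques, N m; "position": TCP position; "ee_rot": TCP orientation; "wrist_force": force on the tool from outside, world axes, zero at the start; "moment": the same for the moment, N m; "finger_gap": finger opening in mm.
Only numpy, scipy, OpenCV 4.12 (cv2) and the standard library are available. Lean on these libraries where they do the work, as an engineer would, in place of code of your own. Each camera call takes 0.05 s, during which the arm holds its last target.

TASK

Shut the open case that holds the circuit boards. First push its lid stay down at the knuckle knob so that the locked stay folds, then bring the lid over and lower it gently until it is fully shut. Leave the other open case as it is.

Things in the scene. Friction and masses are not known exactly. Their poses are not given: they have to be found in the camera images.
- board_case: The case to shut: fixed grey box, two green circuit boards inside on grey foam. 160 mm deep (x), 130 wide (y), rim 100 high. Origin: centre of underside; -x face is the front, z up. Lid hinge along y at x=80, z=100. Lid stay outside the -y side: two equal flat arms (91 between pivots) in line, lower one pivoted on the case at x=-70, z=100, upper one on the lid 90 from the hinge.
- board_case_lid (a joint): Lid angle, rad: 0 = held open as at the start (leaning back 5 deg past upright, outer face to the back, free edge 265 mm above the bench), grows as it comes down, 1.66 = fully shut (its top 112 mm high). Slab 132 mm wide, 12 thick, reaching 165 from the hinge. The hinge is stiff: the lid stays where it is left; 2 to 4 N at the free edge move it.
- board_case_knuckle (a joint): Fold of its stay, rad: 0 = straight, locked; over 0.35 well broken. Knuckle knob: dark steel, 18 mm dia, along y from y=-79 to -107 of the case; locked, its axis is at x=7, z=148. Pressed down 5 mm it passes dead centre, then goes down and to +x on a 91 mm circle about the lower pivot, lowering the lid a little (20 mm down: fold about 0.6). About 7 N; it stays where left.
- grille_case_lid (a joint): Lid angle of the other, identical open case, which holds two black slotted parts (117 x 39 mm) and stands to the left of the board case; same meaning of the values. It is to stay open, at 0.

How it is judged (in metres and radians):
On the way:
1. the stay of the board case is broken at its knuckle (folded more than 0.35 rad) while its lid is still up (lowered less than 0.7 rad) (value of joint board_case_knuckle above 0.35 rad and value of joint board_case_lid below 0.7 rad), for 0.1 s.
At the end, for the whole second after the job is handed in: the lid of the board case is shut (lid value above 1.61 rad, free edge within about 8 mm of the rim) and at rest; the other case's lid is still open (within 0.1 rad) (value of joint board_case_lid above 1.61 rad and velocity of joint board_case_lid below 0.05 rad/s and value of joint grille_case_lid below 0.1 rad); the robot touches nothing.
It fails at once if the lid of the board case swings down faster than 2.5 rad/s (slammed or flung) (velocity of joint board_case_lid above 2.5 rad/s).
It fails at once if the lid of the other case is lowered by more than 0.1 rad (value of joint grille_case_lid above 0.1 rad).
It also fails if it takes over 45 s, if anything falls off the work surface, if the arm or the gripper's body presses on something with over 40 N, if the wrist force passes 120 N, or if a joint passes its speed limit or range.

## Working session

There is one attempt and no reset: what is moved stays moved. The work goes in short steps, Python scripts to look and compute and a tool call to move; the robot and the scene stay as the last step left them, time stands still between calls to the robot, and variables do not carry over. Pictures are saved under pics/ and viewed, and the job is handed in when it is done.

Besides the shell and the picture viewer there is one more tool, called after "Call:" as name(argument=value, ...) on one line, values as JSON. jog_arm: Moves the arm, as the interface text tells. Its arguments: {"type":"object","properties":{"turn":{"type":"array"},"linear":{"type":"array"},"grip":{"type":"array"},"force":{"type":"number"}},"required":["turn","linear","grip"]}

```bash
mkdir -p pics
python3 - <<'E'
from workcell import *
import cv2,numpy as np
s=get_state();print(s)
for n in["scene","side"]:
    c=read_camera(n);cv2.imwrite(f"pics/{n}0.png",c["frame"][:,:,::-1]);np.savez(f"{n}0.npz",**c);print(c["K"],c["camera_from_world"])
    print(c.keys())
E
```

```text
{'time': 0.0, 'joint_pos': array([-1.46282926e+00,  4.87431227e-02,  9.75683050e-02,  1.62203527e+00,
       -1.95035205e-05,  1.44301898e+00]), 'qd': array([ 6.95314684e-05, -6.89080043e-04,  5.90714601e-04,  9.48146976e-04,
       -2.46543246e-04, -1.00810496e-03]), 'tau': array([ 3.44063565e-04, -3.38786030e+01,  3.20012569e+01,  2.03165790e-02,
        1.56043473e-05, -3.60935303e-06]), 'position': array([ 122.5528674 , -509.89512463,  252.10630197]), 'ee_rot': array([-1.20691832e-03,  9.93060386e-01,  1.17599372e-01,  2.20285157e-06]), 'wrist_force': array([ 0.56320029, -0.15537052,  0.6508654 ]), 'moment': array([-0.00900449, -0.01010228,  0.0111444 ]), 'finger_gap': 85.56354549111312}
[[471.49898903   0.         318.60157059]
 [  0.         471.49898903 241.76619757]
 [  0.           0.           1.        ]] [[ 6.39111543e-01  7.69075465e-01 -7.70481218e-03 -3.01411435e+02]
 [-4.25536655e-01  3.61935661e-01  8.29410111e-01  1.75472578e+02]
 [ 6.40667614e-01 -5.26806896e-01  5.58587060e-01 -1.31542673e+03]
 [ 0.00000000e+00  0.00000000e+00  0.00000000e+00  1.00000000e+00]]
dict_keys(['frame', 'range_z', 'K', 'camera_from_world'])
[[564.23189864   0.         308.34295176]
 [  0.         564.23189864 245.45259519]
 [  0.           0.           1.        ]] [[ 9.08195640e-01 -4.17960144e-01  2.21359050e-02 -5.33534229e+02]
 [ 2.69767839e-01  6.24981920e-01  7.32545502e-01 -1.92735528e+02]
 [-3.20009364e-01 -6.59323075e-01  6.80358060e-01 -8.48040480e+02]
 [ 0.00000000e+00  0.00000000e+00  0.00000000e+00  1.00000000e+00]]
dict_keys(['frame', 'range_z', 'K', 'camera_from_world'])
```

View pics/scene0.png

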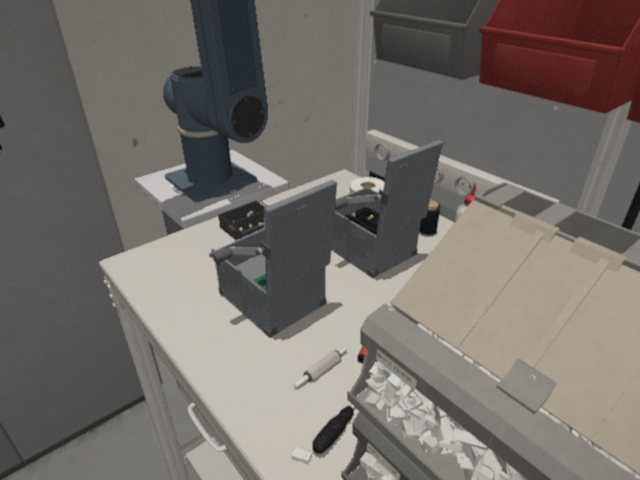

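View pics/side0.png

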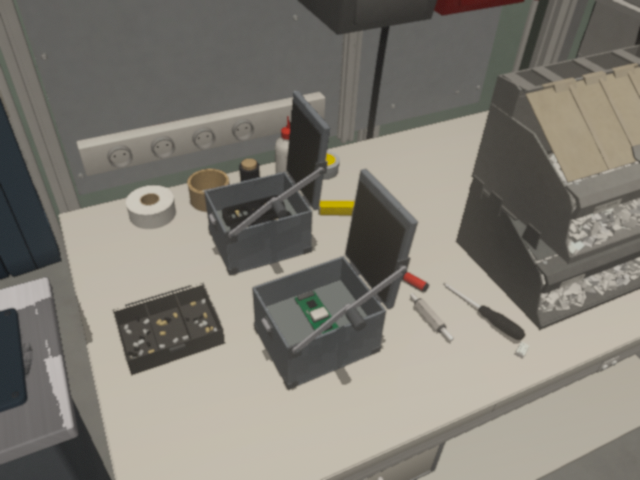

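```bash
cat > h.py <<'E'
import numpy as np,cv2
def cloud(c):
    K=c["K"];T=c["camera_from_world"];d=c["range_z"]
    v,u=np.mgrid[:480,:640]
    P=np.stack([(u-K[0,2])*d/K[0,0],-(v-K[1,2])*d/K[1,1],-d],-1)
    R=T[:3,:3];W=(P-T[:3,3])@R
    W[d==0]=np.nan
    return W
def proj(c,p):
    T=c["camera_from_world"];q=T[:3,:3]@np.asarray(p,float)+T[:3,3]
    K=c["K"];return (K[0,0]*q[0]/-q[2]+K[0,2],K[1,1]*-q[1]/-q[2]+K[1,2])
E
python3 - <<'E'
from h import *
for n in["scene","side"]:
    c=np.load(n+"0.npz");W=cloud(c)
    print(n)
    pts=dict(scene=[(222,255),(300,250),(270,290),(400,200),(250,300)],side=[(300,346),(402,272),(380,240),(256,295),(343,263),(381,312),(265,210)])[n]
    for u,v in pts: print((u,v),W[v,u].round(1))
    # top-down hist
    P=W.reshape(-1,3);P=P[np.isfinite(P[:,0])]
    m=(P[:,2]>20)&(P[:,2]<290)&(P[:,0]>200)&(P[:,0]<800)&(abs(P[:,1])<450);P=P[m]
    im=np.zeros((600,800,3),np.uint8)
    r=(600-(P[:,0]-200)).astype(int).clip(0,599);q=(400-P[:,1]*.85).astype(int).clip(0,799)
    o=np.argsort(P[:,2]);hue=(P[:,2]/290*150).astype(np.uint8)
    col=cv2.cvtColor(np.stack([hue,0*hue+255,0*hue+255],-1)[None],cv2.COLOR_HSV2BGR)[0]
    im[r[o],q[o]]=col[o];cv2.imwrite(f"pics/top_{n}.png",im)
E
```

```text
scene
(222, 255) [ 544.7 -257.4  155. ]
(300, 250) [ 625.3 -163.8  165.3]
(270, 290) [ 623.2 -223.2  115. ]
(400, 200) [627.3  63.1 173.5]
(250, 300) [ 561.1 -226.3   55.1]
side
(300, 346) [ 463.6 -236.3  107.2]
(402, 272) [ 613.3 -235.7  189.5]
(380, 240) [ 613.9 -174.1  196.1]
(256, 295) [ 444.9 -116.4   96.9]
(343, 263) [ 599.2 -103.3   92. ]
(381, 312) [ 598.5 -224.1  101.4]
(265, 210) [515.6  23.2 133.8]
```

View pics/top_side.png

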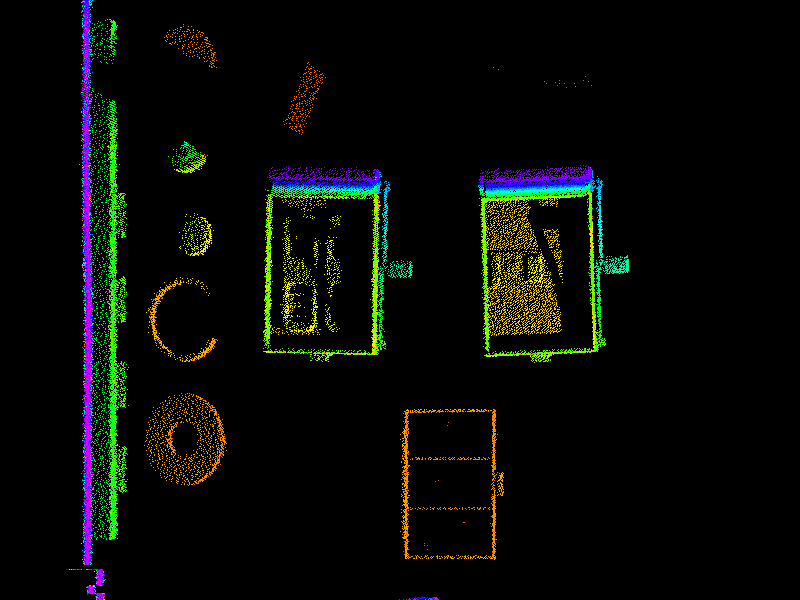

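View pics/top_scene.png

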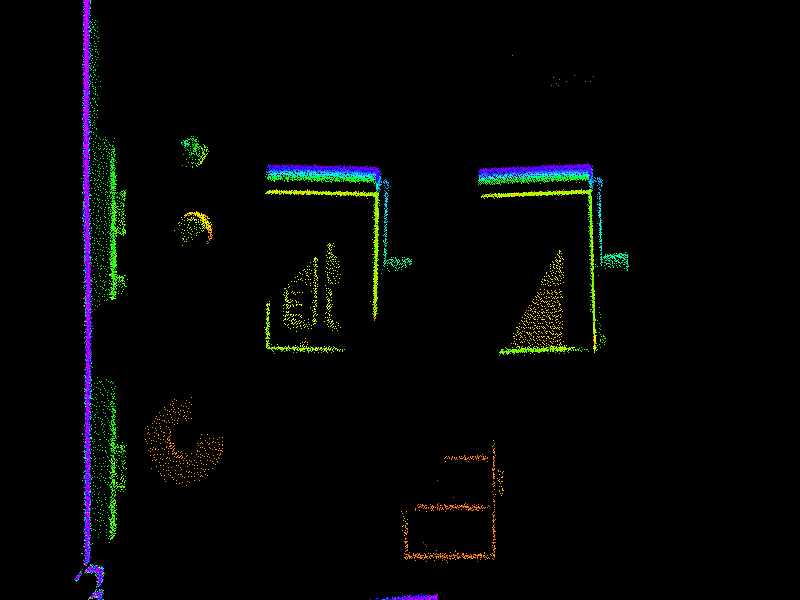

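Run:
```python
from h import *
for n in["side","scene"]:
    c=np.load(n+"0.npz");P=cloud(c).reshape(-1,3);P=P[np.isfinite(P[:,0])]
    m=(abs(P[:,2]-98)<8)&(P[:,0]>430)&(P[:,0]<612)&(P[:,1]>-236)&(P[:,1]<-95)
    Q=P[m]
    # side lines: left and right long walls
    for lo,hi in[(-110,-95),(-240,-220)]:
        L=Q[(Q[:,1]>lo)&(Q[:,1]<hi)&(Q[:,0]>465)&(Q[:,0]<585)]
        if len(L)>20:
            for _ in range(3):
                p=np.polyfit(L[:,0],L[:,1],1);r=L[:,1]-np.polyval(p,L[:,0]);L=L[abs(r)<4]
            print(n,"wall",lo,len(L),"yaw",p[0],"y@525",np.polyval(p,525), r.min(),r.max(),"z95",np.percentile(L[:,2],95))
    F=Q[(Q[:,0]<460)&(Q[:,1]>-225)&(Q[:,1]<-110)&(Q[:,2]>95)]
    if len(F)>20:
        p=np.polyfit(F[:,1],F[:,0],1);r=F[:,0]-np.polyval(p,F[:,1]);print(" front",len(F),p[0],np.polyval(p,-167),np.percentile(r,[2,98]))
    K=P[(P[:,0]>500)&(P[:,0]<560)&(P[:,1]>-285)&(P[:,1]<-246)&(P[:,2]>130)&(P[:,2]<175)]
    print(" knob",len(K),np.percentile(K,[2,50,98],axis=0).round(1))
    print(np.polyfit(K[:,1],K[:,0],1))
    L=P[(P[:,0]>600)&(P[:,0]<660)&(P[:,1]>-240)&(P[:,1]<-95)&(P[:,2]>255)&(P[:,2]<275)]
    print(" lidtop",np.percentile(L,[2,50,98],axis=0).round(1))
```

```text
side wall -110 415 yaw 0.035154148700143564 y@525 -100.15312291473158 -3.2411672162377556 3.6061269122278077 z95 100.81025715070058
side wall -240 306 yaw 0.040455066121082475 y@525 -226.08417491805847 -2.237028564685886 3.6367223946399747 z95 101.00382656710255
 front 218 -0.0345524490867236 447.7260397081326 [-1.88471297  2.34394518]
 knob 258 [[ 527.  -268.6  143.2]
 [ 533.6 -260.3  154.6]
 [ 543.5 -246.5  158.6]]
[-1.36747796e-01  4.98453755e+02]
 lidtop [[ 618.2 -223.8  255.4]
 [ 623.  -168.2  262.7]
 [ 632.1  -97.9  265.2]]
scene wall -240 218 yaw 0.03317827480016891 y@525 -226.1362326193396 -1.6757607219306578 3.3721689523241025 z95 101.36091769749396
 front 159 -0.024550560879074944 449.75256456383136 [-3.53788865  3.34282242]
 knob 176 [[ 531.4 -268.   143. ]
 [ 542.2 -259.2  153.7]
 [ 546.1 -246.7  158.8]]
[1.25300751e-01 5.73170067e+02]
 lidtop [[ 622.6 -223.9  255.2]
 [ 631.2 -166.9  262.6]
 [ 635.2  -98.1  265. ]]
```

Call:
jog_arm(turn=[[0,0,0.1],[0,0,0.2],[0,0,0.2],[0,0,0.2],[0,0,0.2]], linear=[[57,-18,0],[114,-36,0],[171,-54,0],[228,-73,0],[285,-91,0]], grip=[1,1,1,1,1])

```text
time: 0.72
position: [379.8, -354.0, 252.8]
ee_rot: [-0.0, 1.0, 0.018, -0.0]
wrist_force: [1.0, -0.7, 0.4]
finger_gap: -0.1
```

Call:
jog_arm(turn=[[0,0,0],[0,0,0],[0,0,0],[0,0,0],[0,0,0]], linear=[[50,-27,0],[100,-55,0],[140,-77,5],[163,-90,15],[163,-90,15]], grip=[1,1,1,1,1])

```text
time: 1.35
position: [538.7, -257.9, 236.0]
ee_rot: [-0.001, 1.0, 0.019, -0.002]
wrist_force: [-1.2, -0.7, -0.4]
finger_gap: -0.0
```

Run:
```python
from workcell import *
from h import *
s=get_state();print(s["time"],s["position"],s["wrist_force"])
for n in["scene","side"]:
    c=read_camera(n);cv2.imwrite(f"pics/{n}1.png",c["frame"][:,:,::-1]);np.savez(f"{n}1.npz",**c)
    P=cloud(c).reshape(-1,3);P=P[np.isfinite(P[:,0])]
    m=(abs(P[:,0]-538)<22)&(abs(P[:,1]+262)<22)&(P[:,2]>164)&(P[:,2]<250)
    Q=P[m];print(n,len(Q));print(np.percentile(Q[:,2],[0,1,2,5]) if len(Q) else 0)
    Q=Q[Q[:,2]<Q[:,2].min()+15];print(Q.min(0),Q.max(0))
```

```text
1.35 [ 538.70616178 -257.8514308   235.98274497] [-1.16284412 -0.66056255 -0.35877951]
scene 375
[214.12637754 216.22981884 217.70245644 219.56336168]
[ 534.59143675 -272.30988157  214.12637754] [ 553.12588004 -244.3686667   229.0593067 ]
side 331
[213.77336391 215.98073205 217.65942771 220.78790956]
[ 526.38397902 -273.67492387  213.77336391] [ 546.48359494 -251.93720209  228.68114022]
```

View pics/side1.png

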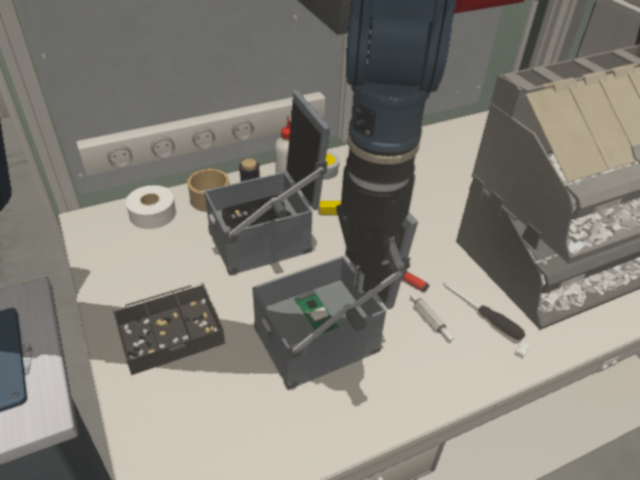

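Call:
jog_arm(turn=[[0,0,0],[0,0,0],[0,0,0],[0,0,0],[0,0,0]], linear=[[0,5,20],[0,5,40],[0,5,50],[0,5,54],[0,5,56]], grip=[1,1,1,1,1])

```text
time: 2.08
position: [538.3, -265.0, 182.9]
ee_rot: [0.0, 1.0, 0.018, 0.0]
wrist_force: [1.0, -0.1, -0.7]
finger_gap: 0.0
```

Call:
jog_arm(turn=[[0,0,0],[0,0,0],[0,0,0],[0,0,0],[0,0,0]], linear=[[1,0,6],[3,0,11],[6,0,16],[8,0,21],[10,0,25]], grip=[1,1,1,1,1])

```text
time: 2.7
position: [551.0, -264.8, 159.8]
ee_rot: [0.001, 1.0, 0.018, 0.003]
wrist_force: [2.4, 0.5, 6.8]
finger_gap: -0.0
```

Run:
```python
from workcell import *
from h import *
s=get_state();print(s["time"],s["position"],s["wrist_force"])
for n in["scene","side"]:
    c=read_camera(n);cv2.imwrite(f"pics/{n}2.png",c["frame"][:,:,::-1]);np.savez(f"{n}2.npz",**c)
    P=cloud(c).reshape(-1,3);P=P[np.isfinite(P[:,0])]
    L=P[(P[:,0]>570)&(P[:,0]<660)&(P[:,1]>-210)&(P[:,1]<-95)&(P[:,2]>253)&(P[:,2]<275)]
    print(" lidtop",np.percentile(L,[2,50,98],axis=0).round(1))
```

```text
2.7 [ 550.95644806 -264.80730457  159.76881441] [2.43170028 0.51282784 6.8209444 ]
 lidtop [[ 614.8 -208.   253.3]
 [ 623.9 -156.8  262.3]
 [ 627.2  -98.   265.8]]
 lidtop [[ 609.6 -103.4  253.8]
 [ 610.6  -99.5  261.4]
 [ 614.2  -95.3  264.8]]
```

View pics/scene2.png

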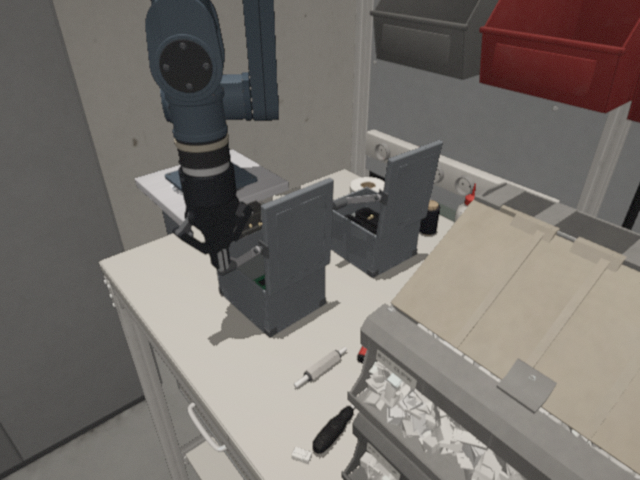

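Call:
jog_arm(turn=[[0,0,0],[0,0,0],[0,0,0],[0,0,0],[0,0,0]], linear=[[1,0,4],[2,0,8],[3,0,12],[3,0,12],[3,0,12]], grip=[1,1,1,1,1])

```text
time: 3.42
position: [554.6, -264.7, 148.2]
ee_rot: [0.001, 1.0, 0.018, 0.004]
wrist_force: [5.7, 0.3, 5.9]
finger_gap: 0.0
```

Call:
jog_arm(turn=[[0,0,0],[0,0,0],[0,0,0],[0,0,0],[0,0,0]], linear=[[0,3,-25],[0,5,-60],[0,5,-100],[0,5,-140],[0,5,-160]], grip=[1,1,1,1,1])

```text
time: 4.05
position: [551.7, -269.4, 307.7]
ee_rot: [0.001, 1.0, 0.018, 0.001]
wrist_force: [1.1, -0.2, 0.5]
finger_gap: 0.5
```

Run:
```python
from workcell import *
from h import *
s=get_state();print(s["time"],s["position"],s["wrist_force"])
for n in["scene","side"]:
    c=read_camera(n);cv2.imwrite(f"pics/{n}3.png",c["frame"][:,:,::-1]);np.savez(f"{n}3.npz",**c)
    P=cloud(c).reshape(-1,3);P=P[np.isfinite(P[:,0])]
    L=P[(P[:,0]>570)&(P[:,0]<660)&(P[:,1]>-215)&(P[:,1]<-95)&(P[:,2]>253)&(P[:,2]<275)]
    print(" lidtop",np.percentile(L,[2,50,98],axis=0).round(1))
    K=P[(P[:,0]>500)&(P[:,0]<580)&(P[:,1]>-275)&(P[:,1]<-248)&(P[:,2]>100)&(P[:,2]<175)]
    print(" knob",len(K),np.percentile(K,[2,50,98],axis=0).round(1))
    B=P[(P[:,0]>640)&(P[:,0]<760)&(P[:,1]>-230)&(P[:,1]<-95)&(P[:,2]>20)&(P[:,2]<400)]
    print("behind",len(B),B[:5])
```

```text
4.05 [ 551.7408065  -269.39677874  307.69575381] [ 1.08145813 -0.24787652  0.5303054 ]
 lidtop [[ 597.8 -213.1  253.4]
 [ 607.2 -160.5  262.2]
 [ 610.9  -98.2  266.2]]
 knob 155 [[ 544.2 -267.9  111.8]
 [ 554.3 -259.8  122.3]
 [ 558.9 -248.4  127.1]]
behind 17 [[ 746.05408039 -139.87744953   20.12450791]
 [ 716.85593174 -180.03500103   21.68878882]
 [ 718.11826284 -176.90880887   20.55344898]
 [ 719.94532648 -174.27309169   20.22677084]
 [ 714.62358568 -184.39507051   20.60536379]]
 lidtop [[ 593.5 -168.9  253.5]
 [ 595.9 -118.8  263. ]
 [ 603.8  -96.2  266. ]]
 knob 212 [[ 539.9 -267.8  112.2]
 [ 546.3 -261.5  123.1]
 [ 555.4 -249.1  127.3]]
behind 11 [[ 733.54805033 -110.61983992   20.99096661]
 [ 732.86763916 -111.96285663   20.00871422]
 [ 733.11699721 -114.28201974   22.09358108]
 [ 714.38247926 -178.49111938   20.75610533]
 [ 712.02380127 -182.14584484   20.61272591]]
```

View pics/side3.png

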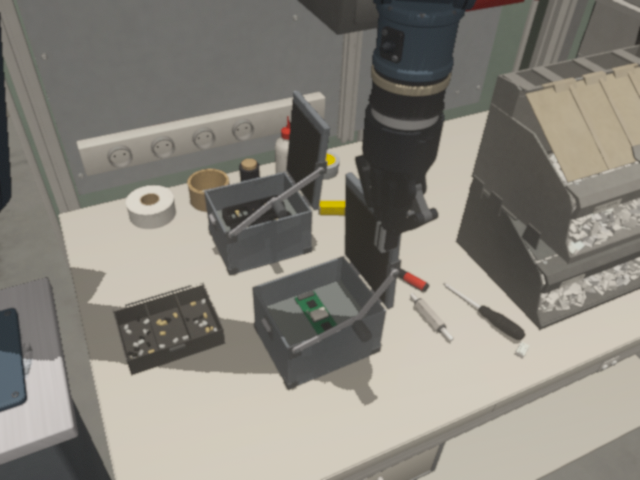

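Call:
jog_arm(turn=[[0,0,0],[0,0,0],[0,0,0],[0,0,0],[0,0,0]], linear=[[30,0,-10],[65,-25,-10],[90,-50,-10],[108,-80,-10],[112,-100,-10]], grip=[1,1,1,1,1])

```text
time: 4.78
position: [660.2, -163.6, 312.2]
ee_rot: [-0.001, 1.0, 0.019, -0.002]
wrist_force: [-0.3, -0.2, -0.7]
finger_gap: 0.0
```

Call:
jog_arm(turn=[[0,0,0],[0,0,0],[0,0,0],[0,0,0],[0,0,0]], linear=[[0,0,0],[0,0,20],[0,0,45],[0,0,62],[0,0,62]], grip=[1,1,1,1,1])

```text
time: 5.4
position: [658.0, -166.4, 251.2]
ee_rot: [-0.0, 1.0, 0.017, -0.002]
wrist_force: [-0.1, 0.3, 0.6]
finger_gap: -0.3
```

Run:
```python
from workcell import *
from h import *
s=get_state();print(s["time"],s["position"],s["wrist_force"],s["joint_pos"].round(2))
c=read_camera("scene");cv2.imwrite(f"pics/scene4.png",c["frame"][:,:,::-1])
```

```text
5.4 [ 658.0145404  -166.3816954   251.20796597] [-0.06977422  0.25417614  0.63265641] [-0.35  0.48  0.62  1.71 -0.    2.76]
```

View pics/scene4.png

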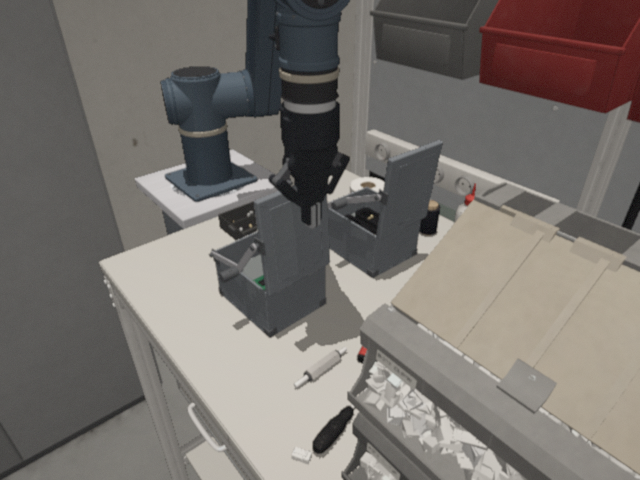

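Call:
jog_arm(turn=[[0,0,0],[0,0,0],[0,0,0],[0,0,0],[0,0,0]], linear=[[-18,0,0],[-28,0,0],[-36,0,0],[-43,0,0],[-51,0,0]], grip=[1,1,1,1,1])

```text
time: 6.08
position: [610.3, -167.6, 254.7]
ee_rot: [0.001, 1.0, 0.018, 0.003]
wrist_force: [3.4, 0.2, 2.5]
finger_gap: 0.2
```

Call:
jog_arm(turn=[[0,0,0],[0,0,0],[0,0,0],[0,0,0],[0,0,0]], linear=[[-12,0,1],[-23,0,4],[-34,0,7],[-45,0,11],[-55,0,17]], grip=[1,1,1,1,1])

```text
time: 6.7
position: [554.0, -169.4, 238.0]
ee_rot: [0.001, 1.0, 0.018, 0.001]
wrist_force: [1.4, -0.8, 4.3]
finger_gap: -0.0
```

Run:
```python
from workcell import *
from h import *
s=get_state();print(s["time"],s["position"],s["wrist_force"],s["joint_pos"].round(2))
c=read_camera("scene");cv2.imwrite(f"pics/scene5.png",c["frame"][:,:,::-1])
```

```text
6.7 [ 553.99631536 -169.37982052  238.0025013 ] [ 1.4261874  -0.77300132  4.27970326] [-0.41  0.18  0.22  1.6  -0.    2.69]
```

View pics/scene5.png

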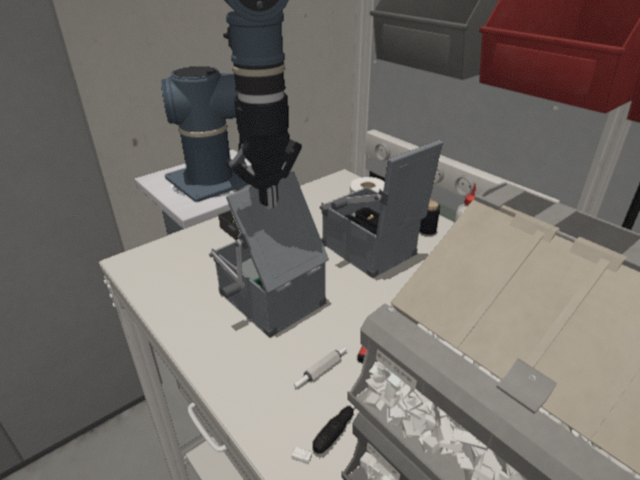

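Call:
jog_arm(turn=[[0,0,0],[0,0,0],[0,0,0],[0,0,0],[0,0,0]], linear=[[-10,0,6],[-19,0,13],[-27,0,21],[-35,0,29],[-42,0,38]], grip=[1,1,1,1,1])

```text
time: 7.38
position: [511.4, -170.6, 198.3]
ee_rot: [0.0, 1.0, 0.018, -0.0]
wrist_force: [0.1, -0.3, 3.7]
finger_gap: 0.0
```

Call:
jog_arm(turn=[[0,0,0],[0,0,0],[0,0,0],[0,0,0],[0,0,0]], linear=[[-6,0,10],[-11,0,20],[-16,0,30],[-19,0,40],[-20,0,46]], grip=[1,1,1,1,1])

```text
time: 8.0
position: [491.2, -171.0, 151.0]
ee_rot: [-0.0, 1.0, 0.018, -0.001]
wrist_force: [-1.9, -1.2, 1.4]
finger_gap: 0.1
```

Run:
```python
from workcell import *
from h import *
s=get_state();print(s["time"],s["position"],s["wrist_force"],s["joint_pos"].round(2))
c=read_camera("scene");cv2.imwrite(f"pics/scene6.png",c["frame"][:,:,::-1])
```

```text
8.0 [ 491.17902019 -170.97358876  151.02501414] [-1.87932829 -1.20078524  1.43610581] [-0.46  0.04 -0.11  1.42 -0.    2.64]
```

View pics/scene6.png

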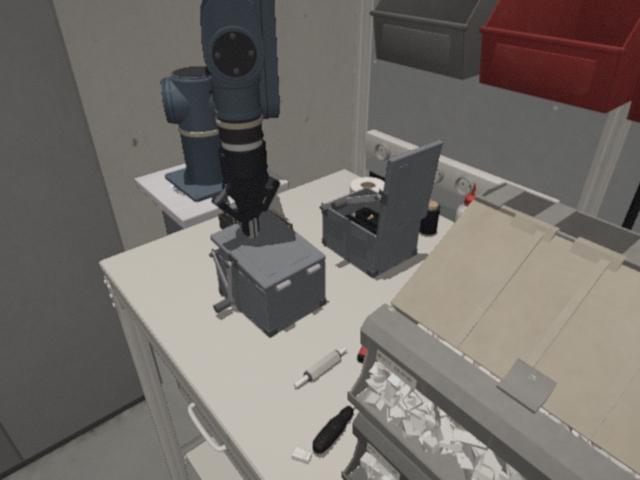

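Call:
jog_arm(turn=[[0,0,0],[0,0,0],[0,0,0],[0,0,0],[0,0,0]], linear=[[-1,0,4],[-1,0,8],[-1,0,11],[-1,0,14],[-1,0,15]], grip=[1,1,1,1,1])

```text
time: 8.68
position: [490.9, -171.3, 137.0]
ee_rot: [0.0, 1.0, 0.018, -0.0]
wrist_force: [-0.2, -0.6, 0.6]
finger_gap: 0.0
```

Call:
jog_arm(turn=[[0,0,0],[0,0,0],[0,0,0],[0,0,0],[0,0,0]], linear=[[0,0,1],[0,0,2],[0,0,3],[0,0,4],[0,0,4]], grip=[1,1,1,1,1])

```text
time: 9.3
position: [491.0, -171.3, 134.5]
ee_rot: [0.0, 1.0, 0.018, 0.0]
wrist_force: [-2.2, 0.4, 6.3]
finger_gap: -0.1
```

Run:
```python
from workcell import *
from h import *
s=get_state();print(s["time"],s["position"],s["wrist_force"])
for n in["scene","side"]:
    c=read_camera(n);cv2.imwrite(f"pics/{n}7.png",c["frame"][:,:,::-1])
    P=cloud(c).reshape(-1,3);P=P[np.isfinite(P[:,0])]
    L=P[(P[:,0]>445)&(P[:,0]<600)&(P[:,1]>-225)&(P[:,1]<-105)&(P[:,2]>100)&(P[:,2]<125)]
    for a in(445,460,520,560,580):
        q=L[(L[:,0]>a)&(L[:,0]<a+15)];print(n,a,len(q),np.median(q[:,2]).round(1))
```

```text
9.3 [ 490.99827866 -171.29659211  134.5034944 ] [-2.17760078  0.42049957  6.34148141]
scene 445 183 112.8
scene 460 204 113.5
scene 520 330 113.6
scene 560 373 113.6
scene 580 406 113.4
side 445 683 112.2
side 460 661 112.8
side 520 333 112.8
side 560 589 112.9
side 580 586 112.6
```

View pics/side7.png

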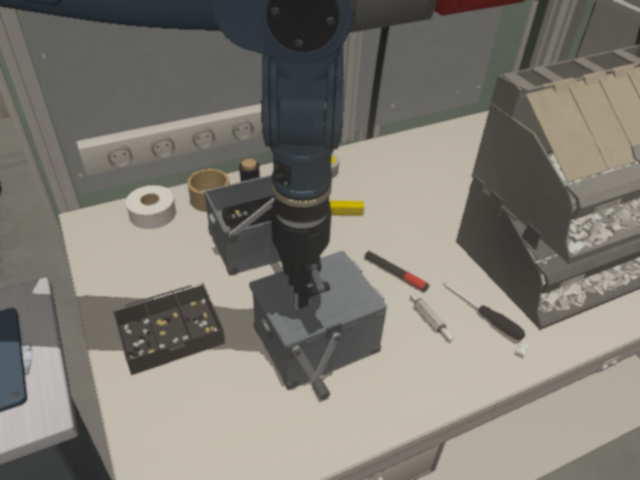

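Call:
jog_arm(turn=[[0,0,0],[0,0,0],[0,0,0],[0,0,0],[0,0,0]], linear=[[0,0,3],[0,0,-10],[0,0,-50],[0,0,-100],[0,0,-120]], grip=[1,1,1,1,1])

```text
time: 10.02
position: [492.5, -171.8, 256.9]
ee_rot: [0.001, 1.0, 0.018, 0.003]
wrist_force: [0.1, 0.7, 0.0]
finger_gap: 0.3
```

Run:
```python
from workcell import *
from h import *
s=get_state();print(s["time"],s["position"],s["wrist_force"])
for n in["scene","side"]:
    c=read_camera(n);cv2.imwrite(f"pics/{n}8.png",c["frame"][:,:,::-1])
    P=cloud(c).reshape(-1,3);P=P[np.isfinite(P[:,0])]
    L=P[(P[:,0]>440)&(P[:,0]<600)&(P[:,1]>-225)&(P[:,1]<-105)&(P[:,2]>100)&(P[:,2]<135)]
    print(n,np.polyfit(L[:,0]-525,L[:,2],1),[np.median(L[abs(L[:,0]-a)<8,2]).round(1) for a in(450,525,590)])
    c0=np.load(n+"0.npz")
    for Q in (cloud(c0).reshape(-1,3),P):
        G=Q[(Q[:,0]>560)&(Q[:,0]<680)&(Q[:,1]>28)&(Q[:,1]<155)&(Q[:,2]>250)&(Q[:,2]<275)]
        print(" grille top",len(G),np.median(G,0).round(1))
```

```text
10.025 [ 492.4901096  -171.82911073  256.94201998] [0.11051602 0.67052184 0.00605501]
scene [-1.07887153e-03  1.13423993e+02] [np.float64(113.0), np.float64(113.6), np.float64(113.1)]
 grille top 516 [632.3  86.9 260.4]
 grille top 510 [632.1  86.4 260.5]
side [4.46391884e-03 1.12685866e+02] [np.float64(112.1), np.float64(112.9), np.float64(112.5)]
 grille top 510 [622.2  86.3 261.8]
 grille top 0 [nan nan nan]
  return _methods._mean(a, axis=axis, dtype=dtype,
  ret = um.true_divide(
```

View pics/scene8.png

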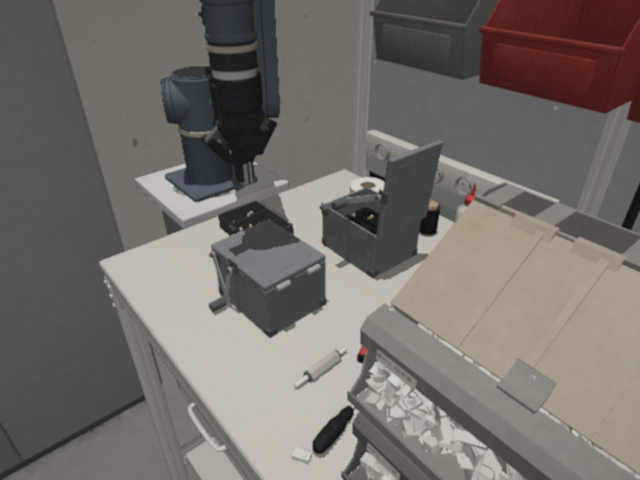

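The board case's lid lies flat and shut at pixel (268,250), the gripper is clear above it, and the grille case at (380,210) is still open.

```bash
python3 -c "
from workcell import *
print(job_done())"
```

```text
the job is handed in; nothing more can be done
None
```

The board case is shut, the other case is still open, and I handed the job in at about 10 s; `job_done()` gives no verdict.

- **Stay:** I pressed the knuckle knob down about 30 mm with the closed fingertips. That is a fold of about 0.8 rad by geometry, with the lid lowered only about 0.15 rad.
- **Lid:** I pushed it over from behind at roughly 0.7 rad/s or less and lowered it onto the rim. The highest wrist force I read at the end of a move was about 8 N.
- **Last checks:** the lid top is flat at 112–113.5 mm in both camera views, against 112 mm for fully shut. The gripper is about 120 mm above it, with no contact force.
- **Other case:** the scene camera shows its lid edge unmoved, within 0.5 mm. The side camera could not confirm this at the end, because it returned no points there; the arm was probably in the way.

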